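# Dispense one coir pellet into the pot

### The arm

A 6-joint arm with a two-finger parallel gripper is mounted at the origin on the work surface; the furniture and walls round the work are solid. World frame = base frame: x ahead of the robot, y to its left, z up, the work surface at z = 0. Lengths are in mm, angles in degrees, forces in N, time in s.
With the tool pointing down it reaches from about 350 to 850 mm from the base axis. Payload 8.1 kg.
Tool frame: the origin (TCP) lies at the very end of the fingers, on their centre line; the grasp point (between the pads) lies 19 mm behind it; z points along the fingers, y is the direction in which the jaws open and shut (so a half turn about z gives the same grasp; the last joint's range is limited). The gripper opens to 85 mm and grips with 20 to 120 N. Pads are 22 mm wide; open, the fingers measure 114 mm over their backs; the gripper's body (76 mm by 85 mm) begins 54 mm behind the grasp point. The pads swing forward as they close: fully open they stand 13 mm farther back than shut.
Start: joints at [-75.825, 7.471, 85.268, -0, 87.261, -4.893], TCP at [196.035, -567.076, 231.292] pointing down, gripper open.
Joint ranges: [-169.43, 169.43], [-51.17, 129.36], [1.28, 143.12], [-76.62, 256.62], [0, 156.53], [-152.29, 152.29]. Speed limits (degrees/s): [136.94, 136.94, 159.86, 180, 180, 180].

### API

Orientations are given as [roll, pitch, yaw] about the fixed x, y, z axes, in that order (R = Rz(yaw) Ry(pitch) Rx(roll)).
In Python, from bench import r, eyes gives the robot as it stands. The module is installed in compiled form; this text tells all that it offers.
- The arm moves only by the tool play_rows, never from a script. Its argument "deltas" is a list of rows, each a list of 3 entries, a list of its own where there are three numbers: the shift along the tool's x, y, z in m, then the turn, a rotation vector about the tool's x, y, z in rad, then the closure, from 0 (fully open) to 1 (shut). A call has 1 to 8 rows; each row shifts and turns the pose as measured when the row begins, along the tool's axes as they then stand; what a row does not reach is not made up. A row lasts 1/8 s, in which the tool goes at most 62.5 mm and 10.7 degrees, less where a joint would pass 70% of its speed; a pose out of reach is approached as far as the arm can. A call with a gripper value outside its range is refused whole. The fingers move at their own pace and stop on an object; "force" is the grip in N (left out, the last holds). Time passes only in rows, so rows that do not move let the fingers close. It gives the time, the measured TCP pose, the force and the opening at its end, in the units of the state.
- r.sense(): the state, without advancing time (a new reading comes with each control period).
- eyes.snapshot(name): name is "scene" or "top" or "wrist"; returns the picture (384x512x3 uint8, red, green, blue); there is no depth.
- eyes.get_calibration(name): a dict with "mtx" (3x3 intrinsics, pixels), "R" (3x3) and "t" (3): a world point X has camera coordinates R X + t; the wrist camera has in their place "T_tool_cam" (4x4, takes a point from camera to tool coordinates, whose origin is the TCP and whose axes are the flange's). Camera axes: x right, y down, z forward; pixel columns grow to the right and rows downward; lengths in mm; the calibration is good to about 2 mm. A picture is of the moment at which its call begins: read the wrist's pose just before it. get_calibration takes no time and is no camera call.
- r.hand_in(): hands the job in, once; it reports no verdict.
The state is a dict: "time": time; "joint_pos": joint angles; "qd": joint speeds; "joint_efforts": joint torques, N m; "tool_pos": TCP position; "tcp_rot": TCP orientation; "ft_force": force on the tool from outside, world axes, zero at the start; "wrist_torque": the same for the moment, N m; "finger_gap": finger opening in mm.
Only numpy, scipy, OpenCV 4.12 (cv2) and the standard library are available. Lean on these libraries where they do the work, as an engineer would, in place of code of your own. Each camera call takes 0.05 s, during which the arm holds its last target. There are 200 camera calls.

### The job

Drop one coir pellet into the terracotta pot with the bench dispenser: with the fingertips push the black tab fully home so that a pellet falls into the shuttle, then take the hand away so that the shuttle springs back and is held half-way by the stop pin, with the pellet in its pocket. Then press the red pad down so that the shuttle runs right out and the pellet falls into the pot. Only push and press: do not pick up or touch the pellets, leave the pot standing under the spout, and leave the other things on the bench where they are.

Things in the scene. Friction and masses are not known exactly. Their poses are not given: they have to be found in the camera images.
- dispenser: green and steel pellet dispenser fixed to the bench. Origin: on the bench, on its spout's vertical axis; x = push direction (tab to hopper), y = its left, z up. Deck top 122 mm above the bench, x -34 to 112 mm, 80 mm wide. Clear hopper tube at x = 78, y = 0 (49 mm wide, top 182 mm up). Spring barrel on the right of the deck (y = -37, x 6 to 112 mm, up to 142 mm high).
- tab (a point): middle of the front (-x) face of the black upright tab on the shuttle, 140 mm above the bench; axes as the dispenser's. Flat tab 44 mm wide, 8 mm thick, from 117 to 155 mm above the bench; push it toward +x. The shuttle's flat top behind it is 117 mm up; once pushed past the deck's front edge, the deck's side strips (over 27 mm left or right of the middle) are 122 mm up.
- shuttle (a joint): shuttle travel, m: 0 = right out (pocket over the spout), 0.040 = half-way on the stop pin, 0.080 = fully home on a hard stop (pocket under the hopper; a pellet drops in within 0.3 s). A spring drives it out with 4 N at 0, 8 N at 0.080, damped 14 N per m/s. The pin rides over a tooth on the way in and catches it by itself on the way back.
- pocket (a point): centre of the shuttle's pocket (40 x 36 mm, open above and below), 112 mm above the bench; moves with the shuttle. Axes as the dispenser's.
- pad (a point): middle of the top of the red release pad, 28 (dispenser x) by 26 mm (y), on the outer end of the stop pin's rocker, left side of the dispenser; 149 mm above the bench when up, nothing under it but the bench. Axes as the dispenser's when up.
- catch (a joint): stop-pin rocker, rad: 0 = pin down, pad up; 0.42 = pad fully down on a hard stop (about 13 mm lower). The pin lets the shuttle go from about 0.27 (pad 8 mm down). Sprung up; pressing takes 1 to 4 N. Keep it down until the shuttle has moved about 10 mm (well under 1 s).
- hopper_mouth (a point): centre of the open top of the clear hopper tube, 182 mm above the bench.
- pot: small terracotta pot, 80 mm across the rim, 70 mm high, loose on the dispenser's base plate under the spout; origin at the centre of its underside, 8 mm above the bench; its inner floor is 6 mm above the origin.
- pellet_1: brown compressed coir pellet, 32 mm diameter, 12 mm thick, number 1 from the bottom of the stack in the hopper; origin at its centre; the one to be dispensed
- pellet_2: brown compressed coir pellet, 32 mm diameter, 12 mm thick, number 2 from the bottom of the stack in the hopper; origin at its centre
- pellet_3: brown compressed coir pellet, 32 mm diameter, 12 mm thick, number 3 from the bottom of the stack in the hopper; origin at its centre
- pellet_4: brown compressed coir pellet, 32 mm diameter, 12 mm thick, number 4 from the bottom of the stack in the hopper; origin at its centre
- tape: roll of tan masking tape lying flat and loose on the bench, 98 mm across, 25 mm high; a bystander, origin under its centre.
- seed_packet: white seed packet lying loose on the bench, 118 x 82 x 9 mm; a bystander, origin under its centre.
- red_labels: bundle of red plant labels lying loose on the bench, 108 x 17 x 10 mm; a bystander, origin under its centre.

How it is judged:
By the outcome, as a careful person would: the job done as asked, in the order asked, and still so for the second after the job is handed in, with the robot touching nothing.
It also fails if it takes over 48 s, if anything falls off the work surface, if the arm or the gripper's body presses on something with over 40 N, if the wrist force passes 120 N, or if a joint passes its speed limit or range.

## Working session

There is one attempt and no reset: what is moved stays moved. The work goes in short steps, Python scripts to look and compute and a tool call to move; the robot and the scene stay as the last step left them, time stands still between calls to the robot, and variables do not carry over. Pictures are saved under pics/ and viewed, about 8 in all and at most 12, crops included, and the job is handed in when it is done.

Besides the shell and the picture viewer there is one more tool, called after "Emit:" by a JSON object that holds its "api" and its "payload". play_rows: Moves the arm, as the interface text tells. Its arguments: {"type":"object","properties":{"deltas":{"type":"array"},"force":{"type":"number"}},"required":["deltas"]}

```bash
mkdir -p pics
python3 - <<'E'
from bench import r,eyes
import cv2,numpy as np
for n in("scene","top"):
    im=eyes.snapshot(n); cv2.imwrite(f"pics/{n}0.png",im[:,:,::-1])
    c=eyes.get_calibration(n); print(n,c["mtx"].tolist(),np.round(c["R"],4).tolist(),np.round(c["t"],1).tolist())
c=eyes.get_calibration("wrist");print(c)
s=r.sense();print(s)
E
```

```text
scene [[497.3390710826169, 0.0, 262.56748430848205], [0.0, 497.3390710826169, 196.77712264207292], [0.0, 0.0, 1.0]] [[-0.8633, -0.5046, -0.0067], [-0.2328, 0.41, -0.8819], [0.4477, -0.7598, -0.4715]] [458.9, 233.0, 1437.1]
top [[413.02375928063697, 0.0, 254.43625663742577], [0.0, 413.02375928063697, 187.53455335025592], [0.0, 0.0, 1.0]] [[0.0131, -0.9997, 0.0211], [-0.997, -0.0147, -0.0757], [0.076, -0.0201, -0.9969]] [20.8, 524.3, 1118.3]
{'mtx': array([[273.32694595,   0.        , 258.44001893],
       [  0.        , 273.32694595, 188.90622249],
       [  0.        ,   0.        ,   1.        ]]), 'T_tool_cam': array([[ 8.71442626e-07, -9.65184620e-01, -2.61569586e-01,
         6.67792207e+01],
       [ 9.99999586e-01,  2.38948525e-04, -8.78381935e-04,
        -6.66586561e-01],
       [ 9.10302401e-04, -2.61569477e-01,  9.65184221e-01,
        -1.42586185e+02],
       [ 0.00000000e+00,  0.00000000e+00,  0.00000000e+00,
         1.00000000e+00]])}
{'time': 0.1, 'joint_pos': array([-7.58266662e+01,  7.51180276e+00,  8.53259167e+01,  1.66624729e-03,
        8.72621947e+01, -4.89143398e+00]), 'qd': array([-0.12729276, -0.08737917, -0.29827335, -0.01233509, -0.04257826,
       -0.0238189 ]), 'joint_efforts': array([ 2.28032033e-03, -5.70954502e+01, -5.01940942e+01, -1.07418891e-04,
        8.07575852e-03,  8.36852422e-06]), 'tool_pos': array([ 195.90141578, -566.5671676 ,  230.31111683]), 'tcp_rot': array([-1.79900592e+02, -1.01776081e-02,  1.90646779e+01]), 'ft_force': array([-0.45355644,  0.08889799, -0.08271415]), 'wrist_torque': array([ 0.00558369, -0.02374106,  0.01126543]), 'finger_gap': 85.09630026769686}
```

```bash
python3 -c "
import cv2,numpy as np
a=cv2.imread('pics/scene0.png');b=cv2.imread('pics/top0.png')
cv2.imwrite('pics/both0.png',cv2.resize(np.hstack([a,b]),(800,300)));cv2.imwrite('pics/t2.png',cv2.resize(b,(800,600),interpolation=cv2.INTER_CUBIC))"
```

```text
(no output)
```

View pics/t2.png

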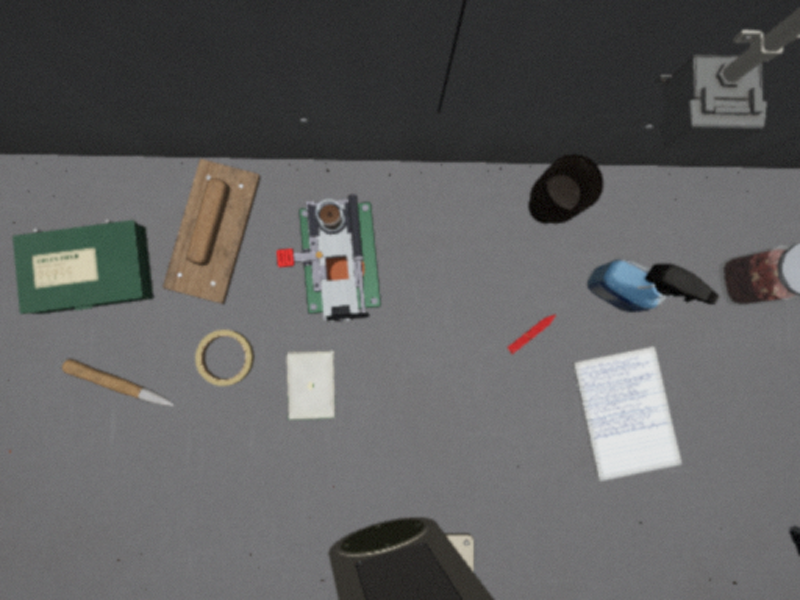

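View pics/scene0.png

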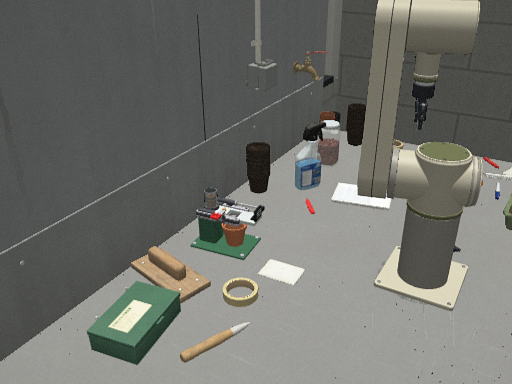

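The top view shows the dispenser at (340,260)/1.56, with its push direction roughly +x and the pad on its +y side. Next I'll measure it.

```bash
cat > h.py <<'E'
import numpy as np,cv2
from bench import r,eyes
from scipy.spatial.transform import Rotation as Ro
def cam(n):
    c=eyes.get_calibration(n)
    if n=="wrist":
        s=r.sense();T=np.eye(4);T[:3,:3]=Ro.from_euler('xyz',s['tcp_rot'],degrees=True).as_matrix();T[:3,3]=s['tool_pos']
        W=np.linalg.inv(T@c['T_tool_cam']);return c['mtx'],W[:3,:3],W[:3,3]
    return np.array(c['mtx']),np.array(c['R']),np.array(c['t'])
def ray(C,uv,z):
    K,R,t=C;d=R.T@np.linalg.solve(K,[uv[0],uv[1],1]);o=-R.T@t
    return o+d*(z-o[2])/d[2]
def proj(C,X):
    K,R,t=C;p=K@(R@np.asarray(X)+t);return p[:2]/p[2]
def blobs(m,n=3):
    k,l,st,ce=cv2.connectedComponentsWithStats(m.astype(np.uint8))
    o=sorted(range(1,k),key=lambda i:-st[i,4])[:n];return [(st[i].tolist(),np.round(ce[i],1).tolist()) for i in o],l,o
E
python3 - <<'E'
from h import *
im=cv2.imread('pics/top0.png').astype(int);C=cam("top")
b,g,rr=im[...,0],im[...,1],im[...,2]
m=(rr>140)&(g<70)&(b<70)
B,l,o=blobs(m,3)
for i,x in zip(o,B):
    print("red",x,ray(C,x[1],149).round(1),ray(C,x[1],10).round(1))
m=(g>rr+25)&(g>b+10);m[:, :180]=0;m[:,260:]=0
p=np.argwhere(m)[:,::-1].astype(np.float32)
w=np.array([ray(C,q,8)[:2] for q in p],np.float32);R=cv2.minAreaRect(w);print("plate",R)
print("hopper",ray(C,(211,135.5),182).round(1))
print("tabtop L,R",ray(C,(211.5,202),155).round(1),ray(C,(235.5,202),155).round(1))
cr=im[115:215,170:250].astype(np.uint8);cv2.imwrite('pics/c1.png',cv2.resize(cr,None,fx=6,fy=6,interpolation=cv2.INTER_CUBIC))
E
```

```text
red ([326, 202, 29, 24, 162], [339.4, 213.3]) [ 454.1 -177.5  149. ] [ 456.4 -209.1   10. ]
red ([177, 160, 11, 11, 104], [182.1, 164.7]) [567.4 208.1 149. ] [585.4 229.8  10. ]
plate ((588.2450561523438, 133.19515991210938), (186.4716033935547, 127.4378433227539), 6.372042655944824)
hopper [634.2 136.3 182. ]
tabtop L,R [477.1 134.  155. ] [477.9  76.1 155. ]
```

View pics/c1.png

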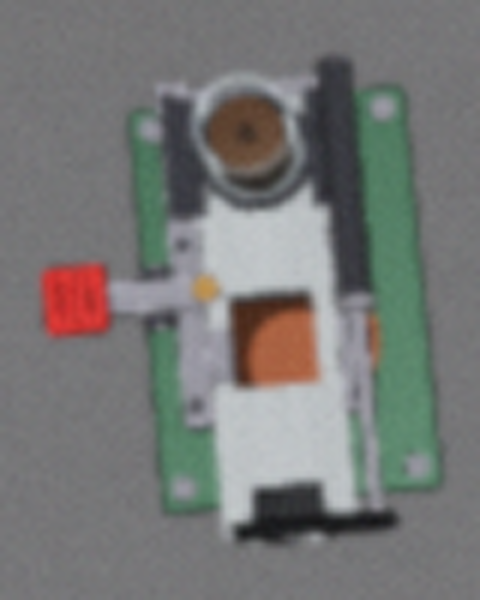

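The crop (6x, origin 170,115) shows the hopper ring at about (247,135) and the pocket at (273,340), with the pot visible through it, so the shuttle is fully out. The tab bar is at (237..~351,525) and the pad at (76,300).

Run:
```python
from h import *
C=cam("top");f=lambda u,v,z:ray(C,(170+(u+.5)/6-.5,115+(v+.5)/6-.5),z).round(1)
print("hop",f(247,135,182),"pocket",f(273,340,117),"tab",f(294,525,155),"pad",f(76,300,149))
print("deckL edge",f(165,95,122),f(190,425,122),"shuttleL",f(205,225,117),f(222,535,117),"plateL",f(128,115,8),f(165,512,8))
im=cv2.imread('pics/scene0.png');cv2.imwrite('pics/s1.png',cv2.resize(im[175:270,170:280],None,fx=6,fy=6,interpolation=cv2.INTER_CUBIC))
```

```text
hop [630.3 136.8 182. ] pocket [556.2 129.8 117. ] tab [477.1 116.9 155. ] pad [567.7 207.7 149. ]
deckL edge [658.7 176.9 122. ] [519.5 163.2 122. ] shuttleL [604.5 159.4 117. ] [474.  149.4 117. ] plateL [673.3 207.8   8. ] [488.1 186.2   8. ]
```

Emit:
{"api": "play_rows", "payload": {"deltas": [[[0.055,-0.025,0],[0,0,0.11],1],[[0.05,-0.03,0],[0,0,0.117],1],[[0.03,-0.05,0],[0,0,0],1],[[0,-0.06,0],[0,0,0],1],[[0,-0.06,0],[0,0,0],1],[[0,-0.06,0],[0,0,0],1],[[0,-0.06,0],[0,0,0],1],[[0,-0.06,0],[0,0,0],1]]}}

```text
time: 1.1
tool_pos: [278.5, -122.6, 227.3]
tcp_rot: [-179.6, 0.1, 5.3]
ft_force: [2.0, 0.6, 1.1]
finger_gap: 0.0
```

Emit:
{"api": "play_rows", "payload": {"deltas": [[[0.04,-0.045,0],[0,0,-0.015],1],[[0.04,-0.045,0],[0,0,0],1],[[0.04,-0.045,0],[0,0,0],1],[[0.03,-0.045,0],[0,0,0],1],[[0.02,-0.042,0],[0,0,0],1],[[0,0,0],[0,0,0],1]]}}

```text
time: 1.85
tool_pos: [426.6, 127.7, 229.6]
tcp_rot: [-179.9, -0.4, 6.4]
ft_force: [-0.5, -0.5, 0.9]
finger_gap: 0.1
```

Run:
```python
from h import *
C=cam("wrist");np.savez('w1.npz',K=C[0],R=C[1],t=C[2]);im=eyes.snapshot("wrist")
s=r.sense();print(s['tool_pos'],s['tcp_rot'],s['ft_force'])
cv2.imwrite('pics/w1.png',im[:,:,::-1])
a=np.radians(6.2);O=np.array([554.5,129,0]);D=lambda x,y,z:O+[x*np.cos(a)-y*np.sin(a),x*np.sin(a)+y*np.cos(a),z]
for n,p in dict(tab=(-78,0,155),pocket=(0,0,117),hop=(78,0,182)).items():print(n,proj(C,D(*p)).round())
print('pad',proj(C,(567.7,207.8,149)).round())
```

```text
[426.23857717 126.33440812 229.5866786 ] [-179.88914765   -0.38253264    6.30466852] [ 0.32032663  0.92066886 -0.01753846]
tab [276. 138.]
pocket [275.  42.]
hop [ 285. -149.]
pad [171.  -4.]
```

View pics/w1.png

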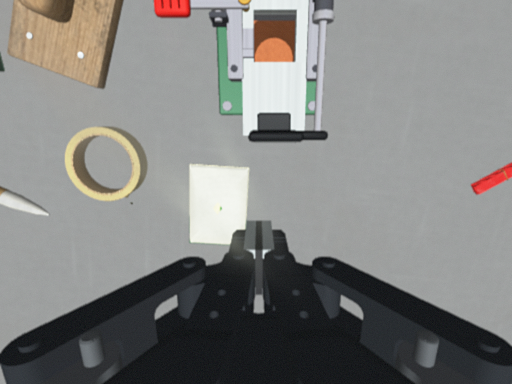

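The wrist view agrees with the top-view estimate: the shuttle is centred at u≈275 and the tab bar is at v≈131–141. I'll line up and go down.

Emit:
{"api": "play_rows", "payload": {"deltas": [[[0,0.006,0.045],[0,0,0],1],[[0,0.005,0.04],[0,0,0],1],[[0,0,0.014],[0,0,0],1],[[0,0,0],[0,0,0],1]]}}

```text
time: 2.4
tool_pos: [428.1, 112.1, 129.4]
tcp_rot: [-180.0, -0.5, 6.1]
ft_force: [-0.1, 0.0, -0.2]
finger_gap: 0.0
```

Emit:
{"api": "play_rows", "payload": {"deltas": [[[0.01,-0.002,0],[0,0.008,0],1],[[0.01,-0.001,0],[0,0,0],1],[[0.01,0,0],[0,0,0],1],[[0.01,0,0],[0,0,0],1]]}}

```text
time: 2.9
tool_pos: [471.8, 119.9, 134.5]
tcp_rot: [-180.0, -1.2, 6.1]
ft_force: [-6.9, -1.3, -0.6]
finger_gap: -0.0
```

Emit:
{"api": "play_rows", "payload": {"deltas": [[[0.01,0,0.003],[0,-0.012,0],1],[[0.012,0,0.001],[0,-0.008,0],1],[[0.012,0,0],[0,0,0],1],[[0.012,0,0],[0,0,0],1]]}}

```text
time: 3.4
tool_pos: [508.1, 124.1, 130.1]
tcp_rot: [180.0, 1.8, 6.2]
ft_force: [-7.6, -1.2, 7.0]
finger_gap: 0.0
```

Emit:
{"api": "play_rows", "payload": {"deltas": [[[0.004,0,-0.003],[0,0.015,0],1],[[0.008,0,0],[0,0.008,0],1],[[0.008,0,0],[0,0,0],1]]}}

```text
time: 3.78
tool_pos: [525.4, 126.2, 130.7]
tcp_rot: [179.9, 1.1, 6.3]
ft_force: [-8.0, -1.4, 6.6]
finger_gap: -0.1
```

Run:
```python
from h import *
s=r.sense();print(s['tool_pos'],s['tcp_rot'],s['ft_force'])
im=eyes.snapshot("wrist");cv2.imwrite('pics/w2.png',im[:,:,::-1])
```

```text
[525.41911774 126.2254332  130.68853286] [179.92623417   1.11865406   6.28819037] [-8.03020963 -1.40666431  6.56726519]
```

View pics/w2.png

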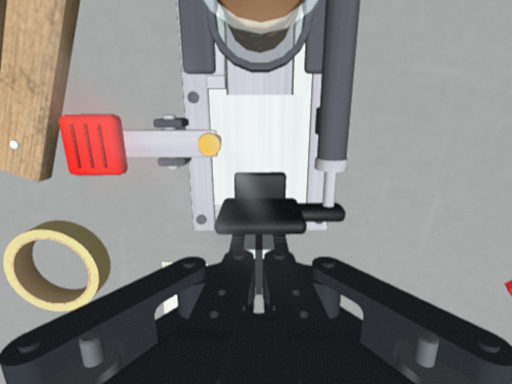

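The tab is centred on the fingers (u 217–305), and the shuttle is about 55 mm in. I'll keep pushing.

Emit:
{"api": "play_rows", "payload": {"deltas": [[[0.008,0,-0.002],[0,0.01,0],1],[[0.008,0,0],[0,0,0],1],[[0.005,0,0],[0,0,0],1]]}}

```text
time: 4.2
tool_pos: [542.2, 128.2, 130.1]
tcp_rot: [179.9, 1.5, 6.3]
ft_force: [-33.4, -4.9, 25.9]
finger_gap: -0.2
```

Emit:
{"api": "play_rows", "payload": {"deltas": [[[0.001,0,0],[0,0,0],1],[[0.001,0,0],[0,0,0],1],[[0.001,0,0],[0,0,0],1],[[0.001,0,0],[0,0,0],1],[[0.001,0,0],[0,0,0],1]]}}

```text
time: 4.82
tool_pos: [541.5, 128.1, 130.4]
tcp_rot: [179.8, 2.7, 6.4]
ft_force: [-11.7, -1.3, 8.0]
finger_gap: -0.0
```

Run:
```python
from h import *
s=r.sense();print(s['tool_pos'],s['tcp_rot'],s['ft_force'])
im=eyes.snapshot("wrist");cv2.imwrite('pics/w3.png',im[:,:,::-1])
```

```text
[541.45971037 128.05436798 130.43132778] [179.77601617   2.71472132   6.42027003] [-11.73504802  -1.31345559   7.96824939]
```

View pics/w3.png

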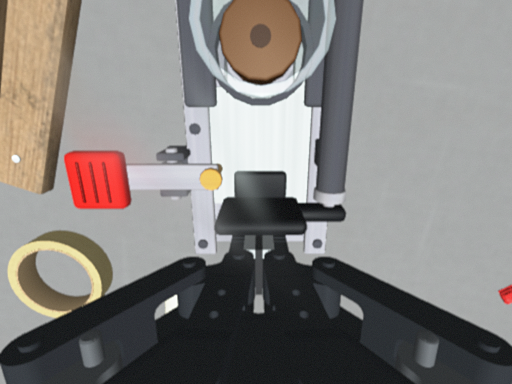

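Emit:
{"api": "play_rows", "payload": {"deltas": [[[0.003,0,0],[0,0.01,0],1],[[0.003,0,0],[0,0.01,0],1],[[0.002,0,0],[0,0,0],1],[[0.002,0,0],[0,0,0],1]]}}

```text
time: 5.38
tool_pos: [541.4, 128.0, 130.5]
tcp_rot: [179.7, 3.2, 6.5]
ft_force: [-16.8, -3.9, 11.7]
finger_gap: -0.2
```

Run:
```python
from h import *
C=cam("wrist");s=r.sense();print(s['tool_pos'],s['tcp_rot'],s['ft_force'])
W=np.load('w1.npz');W=(W['K'],W['R'],W['t'])
print("tab front home",ray(C,(261,233),155),"start",ray(W,(275,141),155))
print("pellet top",ray(C,(260,36),170),"barrel",ray(C,(331,197),142))
```

```text
[541.41297929 127.99931456 130.49792933] [179.66139011   3.21543649   6.50574051] [-16.83556304  -3.90307529  11.72592204]
tab front home [556.28079779 129.55381164 155.        ] start [474.81366376 121.16455137 155.        ]
pellet top [634.22528233 139.23676541 170.        ] barrel [573.15884006  96.4053971  142.        ]
```

Measured travel is 81 mm (nominal 80), the force shows it on the hard stop, and it has been held there for over 0.3 s. I'll back off now.

Emit:
{"api": "play_rows", "payload": {"deltas": [[[-0.02,0,0],[0,0,0],1],[[-0.03,0,0],[0,0,0],1],[[-0.03,0,0],[0,0,0],1],[[-0.03,0,0],[0,0,0],1],[[0,0,-0.04],[0,0,0],1],[[0,0,-0.05],[0,0,0],1],[[0,0,0],[0,0,0],1]]}}

```text
time: 6.25
tool_pos: [435.6, 116.9, 227.3]
tcp_rot: [179.6, 3.6, 6.6]
ft_force: [1.2, 0.1, -0.0]
finger_gap: -0.3
```

Run:
```python
from h import *
C=cam("wrist");s=r.sense();print(s['tool_pos'],s['tcp_rot'],s['ft_force'])
im=eyes.snapshot("wrist");im2=eyes.snapshot("top")[105:215,165:265]
o=np.hstack([cv2.resize(im[:,:,::-1],(410,308)),cv2.resize(im2[:,:,::-1],(280,308),interpolation=cv2.INTER_CUBIC)]);cv2.imwrite('pics/w4.png',o)
a=np.radians(6.2);O=np.array([554.5,129,0]);D=lambda x,y,z:O+[x*np.cos(a)-y*np.sin(a),x*np.sin(a)+y*np.cos(a),z]
print("tab@40 wrist",proj(C,D(-38,0,155))*.8,"pocket",proj(C,D(40,0,117))*.8)
print("tab@40 top",(proj(cam("top"),D(-38,0,155))-[165,105])*2.8)
```

```text
[435.55816147 116.85712058 227.25963817] [179.64213122   3.5632279    6.58029462] [ 1.2062201   0.12380834 -0.01283382]
tab@40 wrist [208.83715817  69.70143469] pocket [209.08971682 -16.39469918]
tab@40 top [141.72225481 225.94398363]
```

View pics/w4.png

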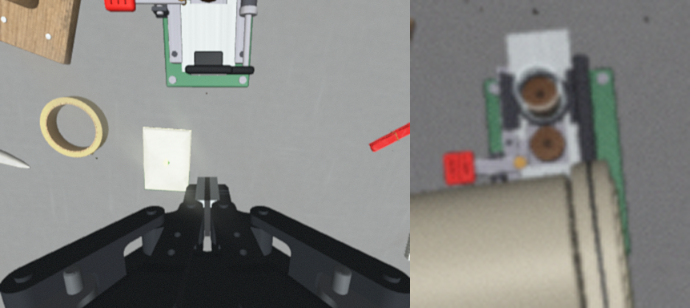

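The shuttle is held half-way: the tab is at v≈69 against 70 predicted, and the pellet is visible in the pocket. I'll go above the pad.

Emit:
{"api": "play_rows", "payload": {"deltas": [[[0,-0.03,0],[0,0.062,0],1],[[0.025,-0.03,0],[0,0,0],1],[[0.04,-0.013,0],[0,0,0],1],[[0.04,0,0],[0,0,0],1],[[0.03,0,0],[0,0,0],1],[[0,0,0],[0,0,0],1]]}}

```text
time: 7.1
tool_pos: [558.8, 206.5, 209.2]
tcp_rot: [179.5, 1.1, 6.6]
ft_force: [-0.6, -0.0, -0.1]
finger_gap: 0.0
```

Emit:
{"api": "play_rows", "payload": {"deltas": [[[0.006,-0.001,0.025],[0,0.01,0],1],[[0.003,0,0.018],[0,0.01,0],1],[[0,0,0],[0,0,0],1]]}}

```text
time: 7.48
tool_pos: [564.2, 207.6, 160.6]
tcp_rot: [179.4, 0.4, 6.6]
ft_force: [-1.0, 0.9, 0.3]
finger_gap: -0.3
```

Run:
```python
from h import *
C=cam("wrist");s=r.sense();print(s['tool_pos'],s['tcp_rot'],s['ft_force'])
im=eyes.snapshot("wrist");cv2.imwrite('pics/w5.png',im[:,:,::-1])
print(proj(C,(567.6,207.8,149)))
```

```text
[564.22425551 207.57633371 160.55421703] [179.44741991   0.37977389   6.63154522] [-0.99800103  0.8859287   0.32148255]
[260.07930277 222.99871277]
```

View pics/w5.png

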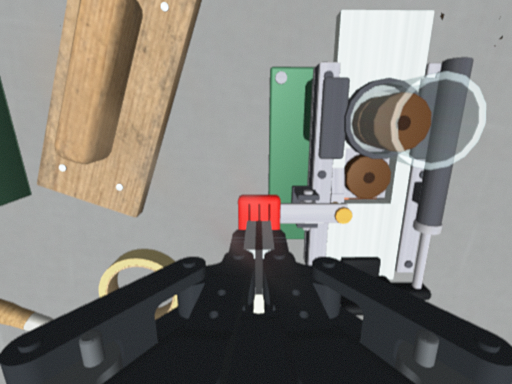

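The fingertips are lined up over the red pad, and the pellet is still in the pocket at (368,177). I'll press.

Emit:
{"api": "play_rows", "payload": {"deltas": [[[0.003,0,0.008],[0,0,0],1],[[0.001,0,0.008],[0,0,0],1],[[0,0,0.006],[0,0,0],1],[[0,0,0.004],[0,0,0],1]]}}

```text
time: 8.02
tool_pos: [569.8, 210.4, 137.9]
tcp_rot: [179.7, 0.0, 6.7]
ft_force: [-4.1, 4.6, 3.9]
finger_gap: -0.2
```

Emit:
{"api": "play_rows", "payload": {"deltas": [[[0,0,0.001],[0,0,0],1],[[0,0,0.001],[0,0,0],1],[[0,0,0],[0,0,0],1],[[0,0,0],[0,0,0],1],[[0,0,0],[0,0,0],1],[[0,0,0],[0,0,0],1]]}}

```text
time: 8.78
tool_pos: [569.8, 210.7, 137.3]
tcp_rot: [179.7, 0.0, 6.7]
ft_force: [-2.9, 1.5, 2.5]
finger_gap: -0.4
```

Run:
```python
from h import *
s=r.sense();print(s['tool_pos'],s['ft_force'])
im=eyes.snapshot("wrist");cv2.imwrite('pics/w6.png',im[:,:,::-1])
```

```text
[569.82317302 210.71580149 137.30544616] [-2.85181921  1.46270837  2.46160086]
```

View pics/w6.png

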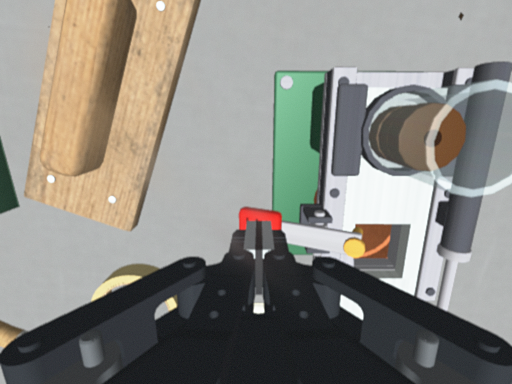

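The shuttle ran out and the pocket at (380,250) shows the pot. I'll lift off and check.

Emit:
{"api": "play_rows", "payload": {"deltas": [[[0,0,-0.02],[0,0,0],1],[[0,0,-0.05],[0,0,0],1],[[0,0,-0.05],[0,0,0],1],[[-0.06,0,0],[0,0,0],1],[[-0.06,0.03,0],[0,0,0],1],[[-0.03,0.06,0],[0,0,0],1],[[0,0.06,0],[0,0,0],1],[[0,0.06,0],[0,0,0],1]]}}

```text
time: 9.82
tool_pos: [447.0, -14.1, 272.2]
tcp_rot: [179.4, -0.7, 7.0]
ft_force: [0.8, 0.1, 0.2]
finger_gap: -0.1
```

Emit:
{"api": "play_rows", "payload": {"deltas": [[[0,0.06,0],[0,0,0],1],[[0,0.06,0],[0,0,0],1],[[0,0.06,0],[0,0,0],1],[[0,0.04,0],[0,0,0],1],[[0,0,0],[0,0,0],1],[[0,0,0],[0,0,0],1]]}}

```text
time: 10.58
tool_pos: [472.9, -246.2, 283.8]
tcp_rot: [178.9, -1.1, 6.6]
ft_force: [-0.2, 0.2, 0.6]
finger_gap: 0.1
```

Run:
```python
from h import *
a=eyes.snapshot("top")[:,:,::-1];b=eyes.snapshot("scene")[:,:,::-1];f=lambda i,z:cv2.resize(i,z,interpolation=cv2.INTER_CUBIC)
cv2.imwrite('pics/f.png',np.vstack([np.hstack([f(a[115:215,170:270],(400,400)),f(b[175:275,180:280],(400,400))]),np.hstack([f(a,(400,200)),f(b,(400,200))])]))
s=r.sense();print(s['tool_pos'],s['ft_force'],s['time'])
```

```text
[ 473.05078405 -245.48748603  283.64811089] [-0.09969784 -0.07400259  0.4456072 ] 10.675
```

View pics/f.png

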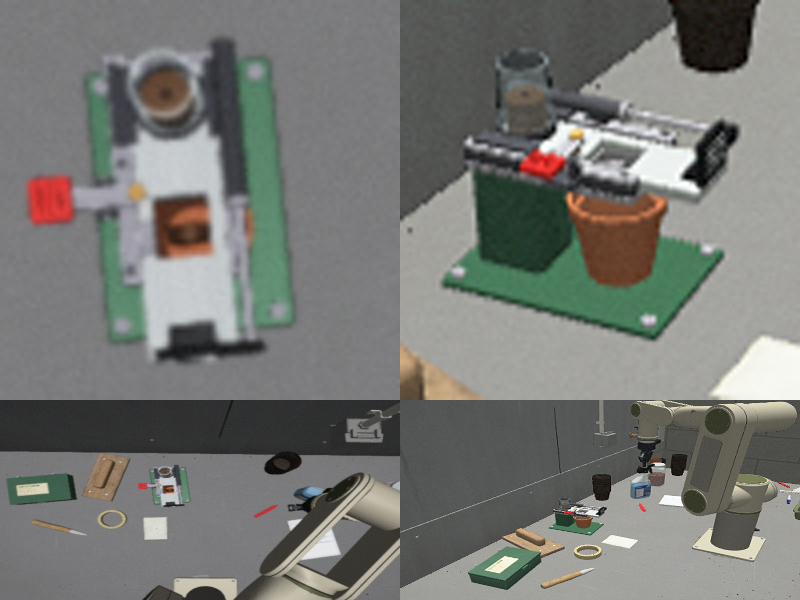

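The pellet is in the pot, visible through the pocket at (187,232). The shuttle is out, the pad is up, the pot is standing, and the bystanders haven't moved. I'll hand in.

```bash
python3 -c "
from bench import r
print(r.hand_in())"
```

```text
the job is handed in; nothing more can be done
None
```

The job is done and handed in at about 10.7 s, with no check failing; the hand-in reports no verdict.

- **Loading:** I pushed the tab home with closed fingertips. The measured travel was 81 mm against a nominal 80. The push peaked at about 42 N in total at the wrist, including about 26 N upward that I took to be friction at the tab. I held it on the stop for about 1 s and then backed off.
- **Half-way stop:** The camera pictures showed the shuttle held half-way with the pellet in its pocket.
- **Release:** I pressed the red pad about 12 mm down and held it for about 0.7 s, and the shuttle ran right out.
- **Final pictures:** A pellet lies in the pot, the pocket is empty and the pad is up again. The pot stands under the spout, the bystanders look unmoved by eye, and the arm is clear with no contact force.

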